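Fold down the writing flap of a parts cabinet onto its slide-out supports

ROBOT

A 6-joint arm with a two-finger parallel gripper is mounted at the origin on a cart in front of the work surface, level with it; the furniture and walls round the work are solid. World frame = base frame: x ahead of the robot, y to its left, z up, the work surface at z = 0. Lengths are in mm, angles in rad, forces in N, time in s.
With the tool pointing down it reaches from about 350 to 775 mm from the base axis. Payload 7.3 kg.
Tool frame: the origin (TCP) lies midway between the tips of the shut fingers; the grasp point (between the pads) lies 19 mm behind it; x points along the fingers, y is the direction in which the jaws open and shut, and the axes are right-handed (so a half turn about x gives the same grasp; the last joint's range is limited). The gripper opens to 92 mm and grips with 3 to 60 N. Pads are 19 mm wide; open, the fingers measure 130 mm over their backs; the gripper's body (75 mm by 190 mm) begins 47 mm behind the grasp point.
Start: joints at [1.151, 0.342, 1.524, -0, 1.275, -0.146], TCP at [141.94, 505.468, 226.741] pointing down, gripper open.
Joint ranges: [-2.53, 2.53], [-0.77, 2.02], [0.04, 2.7], [-1, 4.14], [0.28, 2.66], [-3.11, 3.11]. Speed limits (rad/s): [2.57, 2.57, 3.14, 3.14, 3.14, 3.14].

INTERFACE

Orientations are given as [roll, pitch, yaw] about the fixed x, y, z axes, in that order (R = Rz(yaw) Ry(pitch) Rx(roll)).
In Python, from plant import bot gives the robot as it stands. The module is installed in compiled form; this text tells all that it offers.
- The arm moves only by the shell command python3 -m handwheel 'ROWS' [OPENING]. ROWS is JSON, a list that holds one entry, the list of rows, each a list of 4 numbers: the shift along the tool's x, y, z in cm, then the turn about the tool's x in rad. A call has 1 to 8 rows; each row shifts and turns the commanded pose from where the row before left it, along the tool's axes as they then stand; what a row does not reach is not made up. A row lasts 1/12 s, in which the tool goes at most 41.7 mm and 7.16 degrees, less where a joint would pass 70% of its speed; a pose out of reach is approached as far as the arm can. A call is refused whole if a number of a shift passes 4.17 or a number of a turn 0.125, either way. A call with a gripper value outside its range is refused whole. OPENING is the opening, from 0 (shut) to 1 (fully open), set as the call begins (- or left out, the last holds). The fingers move at their own pace and stop on an object; the grip force is fixed at half the most. Time passes only in rows, so rows that do not move let the fingers close. It gives the time, the measured TCP pose, the force and the opening at its end, in the units of the state.
- bot.get_obs(): the state, without advancing time (a new reading comes with each control period).
- bot.capture(name): name is "side" or "top"; returns (picture, depth): 384x512x3 uint8, red, green, blue; 384x512 float32, mm along the optical axis (not along the pixel's ray), 0 where there is no reading.
- bot.camera_model(name): a dict with "fx", "fy", "cx", "cy" (pixels), "dist_coeffs" ([k1, k2, p1, p2, k3] as OpenCV has them; the pictures are not rectified), "position" and "rotation" of the camera in the world. Camera axes: x right, y down, z forward; pixel columns grow to the right and rows downward; lengths in mm; the calibration is good to about 2 mm. A picture is of the moment at which its call begins. camera_model takes no time and is no camera call.
- bot.close_job(): hands the job in, once; it reports no verdict.
Trained networks look in the newest picture that a camera, given by its name, has taken for a name from the list of things; names that differ only in an ending like _2 or _b are one class to them, and where a whole thing is asked for, a point or a joint stands for the part that bears it (a point fixed in the world has none). Each returns a list of dicts, best first, with "conf" (0 to 1); they miss things now and then, are a little off and sometimes report something else, mostly with a low value. They report only what shows in the picture. A call takes as long as a camera call.
- bot.find_in(camera, label): "bbox" ([left, top, width, height] in pixels, round what is visible of it).
- bot.spot_point(camera, label): "point" ([column, row] in pixels: a listed point, or the origin of a listed thing).
The state is a dict: "time": time; "joint_positions": joint angles; "dq": joint speeds; "tau": joint torques, N m; "tool_pos": TCP position; "tcp_rot": TCP orientation; "contact_force": force on the tool from outside, world axes, zero at the start; "moment": the same for the moment, N m; "grip_width": finger opening in mm.
Only numpy, scipy, OpenCV 4.12 (cv2) and the standard library are available. Lean on these libraries where they do the work, as an engineer would, in place of code of your own. Each camera call takes 0.05 s, during which the arm holds its last target.

TASK

Make the small parts cabinet ready for work: before opening its sloping front flap, pull both slide-out supports below it all the way out to their stops, then swing the flap gently down and press it home against the sprung buffers until it lies level, flat on both supports, and stays so. Do not force anything, and leave the mug, the tape, the loupe and the binder clip where they are.

Things in the scene. Friction and masses are not known exactly. Their poses are not given: they have to be found in the camera images.
- cabinet: Grey desktop parts cabinet, 300 wide, 150 deep, fixed to the desk. Origin: on the desk, middle of the lower edge of its front face; x points into the cabinet, away from the robot, y left along the front, z up. Front face upright, 58 high; above it the front slopes back 30 degrees and is closed by the flap. The top board, 158 high, starts 64 behind the front face.
- flap_hinge (a point): Middle of the flap's hinge axis, which runs along the cabinet's y in the plane of the front face, 66 mm above the desk. The hinge is stiff (friction about 0.45 N m, the flap's weight gives 0.2 to 0.36 N m when level): the flap stays at whatever angle it is left.
- flap (a joint): Angle of the plywood flap (300 wide, 12 thick, 140 from hinge axis to free edge, axis at mid-thickness), rad: 0 shut, leaning back 30 degrees; 0.524 upright; 2.094 level, pointing to the robot, underside 60 mm above the desk. Starts at 0 to 0.15. Only the supports keep it from going past level, up to 2.5.
- flap_edge (a point): Middle of the flap's free edge, at mid-thickness, with 150 mm of flap to either side. With the flap shut the edge is 187 mm above the desk and stands about 30 mm above the cabinet's top board; behind it is open space, so that fingertips fit there.
- support_left (a joint): How far the left (+y) support is pulled out, m: starts at 0 to 0.03, hard stop at 0.100. An aluminium bar 18 wide, 24 high, its top 60 mm above the desk, 110 mm left of the cabinet's middle; it slides along the cabinet's -x, towards the robot, with about 2.5 N of friction.
- pull_left (a point): Middle of the left support's T-shaped pull at its nose: a round rod 12 in diameter, 84 long, parallel to the cabinet's front, centred on the bar, its axis 48 mm above the desk and, when pushed in, 45 mm in front of the front face. The space behind it, on both sides of the bar, is open down to the desk.
- support_right (a joint): The same for the right (-y) support, 110 mm to the right of the cabinet's middle.
- pull_right (a point): Middle of the right support's T-shaped pull, like the left one.
- mug: White dotted mug, 93 high, 78 in diameter without its handle; bystander to the right of the cabinet. Origin at the centre of its underside.
- tape: Roll of masking tape lying flat, 100 in diameter, 25 high; bystander to the left of the cabinet. Origin at the centre of its underside.
- loupe: Small black loupe, 35 in diameter, 40 high, standing in front of the cabinet near the desk's edge; bystander. Origin at the centre of its underside.
- clip: Black binder clip, 32 x 27 x 32, bystander in front of the cabinet, to the left. Origin at the centre of its underside.
- buffer_left (a point): On top of the left support, 33 mm behind the pull: a sprung rubber buffer, 12 in diameter, standing 4 above the bar (this point: on the bar's top under it). It holds the flap off, 2 degrees short of level, until it is pressed down flush with the bar (0.5 to 1.7 N each, which the stiff hinge then holds down).
- buffer_right (a point): On top of the right support, 33 mm behind the pull: a sprung rubber buffer, 12 in diameter, standing 4 above the bar (this point: on the bar's top under it). It holds the flap off, 2 degrees short of level, until it is pressed down flush with the bar (0.5 to 1.7 N each, which the stiff hinge then holds down).

How it is judged:
By the outcome, as a careful person would: the job done as asked, in the order asked, and still so for the second after the job is handed in, with the robot touching nothing.
It also fails if it takes over 64 s, if anything falls off the work surface, if the arm or the gripper's body presses on something with over 40 N, if the wrist force passes 120 N, or if a joint passes its speed limit or range.

## Working session

There is one attempt and no reset: what is moved stays moved. The work goes in short steps, Python scripts to look and compute and a shell command to move; the robot and the scene stay as the last step left them, time stands still between calls to the robot, and variables do not carry over. Pictures are saved under pics/ and viewed, and the job is handed in when it is done.

```bash
mkdir -p pics
cat > h.py <<'E'
import numpy as np, cv2, json
from plant import bot
from scipy.spatial.transform import Rotation as R
def cap(n,fn=None):
    im,d=bot.capture(n)
    if fn: cv2.imwrite('pics/'+fn,im[:,:,::-1])
    return im,d
def cam(n):
    m=bot.camera_model(n); K=np.array([[m['fx'],0,m['cx']],[0,m['fy'],m['cy']],[0,0,1]]);return K,np.array(m['dist_coeffs']),np.array(m['position']),np.array(m['rotation'])
def ray(n,px):
    K,d,p,r=cam(n)
    if r.shape!=(3,3): r=R.from_euler('xyz',r).as_matrix()
    u=cv2.undistortPoints(np.array([[px]],float),K,d)[0,0]
    return p,r@np.array([u[0],u[1],1.])
def tri(a,b):
    p,u=a;q,v=b
    s=np.linalg.lstsq(np.c_[u,-v],q-p,rcond=None)[0]
    x,y=p+s[0]*u,q+s[1]*v
    return (x+y)/2,np.linalg.norm(x-y)
def atz(n,px,z):
    p,u=ray(n,px);return p+u*(z-p[2])/u[2]
def atd(n,px,D):
    p,u=ray(n,px);return p+u*D[int(round(px[1])),int(round(px[0]))]
E
python3 - <<'E'
from h import *
np.set_printoptions(precision=1,suppress=True)
print(bot.get_obs()); 
D={}
for n in('side','top'):
    print(bot.camera_model(n)); D[n]=cap(n,n+'0.png')[1]
for l in ['cabinet','flap_hinge','flap_edge','pull_left','pull_right','buffer_left','mug','tape','loupe','clip']:
    r={}
    for n in('side','top'):
        q=bot.spot_point(n,l)
        r[n]=q
        for e in q[:2]: print(l,n,round(e['conf'],2),np.array(e['point']),atd(n,e['point'],D[n]))
    if r['side'] and r['top']: print('  tri',tri(ray('side',r['side'][0]['point']),ray('top',r['top'][0]['point'])))
E
```

```text
{'time': 0.0, 'joint_positions': array([ 1.2,  0.3,  1.5, -0. ,  1.3, -0.1]), 'dq': array([ 0.,  0., -0.,  0.,  0.,  0.]), 'tau': array([ -0. , -43.1, -24.4,   0.1,   0.1,  -0. ]), 'tool_pos': array([141.8, 505.1, 226. ]), 'tcp_rot': array([-1.7,  1.6, -2. ]), 'contact_force': array([-0.3, -0.5,  0.4]), 'moment': array([ 0.1, -0. ,  0. ]), 'grip_width': 91.78502042963744}
{'fx': 395.2842619354118, 'fy': 395.2842619354118, 'cx': 260.21691864071283, 'cy': 193.45526434667894, 'dist_coeffs': array([0., 0., 0., 0., 0.]), 'position': array([ 304.4, 1115.6,  835.5]), 'rotation': array([-2.2,  0. , -2.9])}
{'fx': 442.43446202376947, 'fy': 442.43446202376947, 'cx': 257.5279553538687, 'cy': 189.27070282052063, 'dist_coeffs': array([-0.1,  0. ,  0. ,  0. ,  0. ]), 'position': array([ 283. ,  117.3, 1546.7]), 'rotation': array([-3. , -0. , -1.6])}
cabinet side 0.77 [246.4 219.2] [583.2  66.4   4.1]
cabinet top 0.83 [275.7 181.9] [592.6  58.1  22.2]
  tri (array([591.8,  56.6,  -3.1]), np.float64(11.853200030032063))
flap_hinge side 0.56 [246.4 203.4] [591.3  27.3  42.6]
flap_hinge top 0.81 [275.
[... 980 characters left out ...]
69.7, -242.4,    0.1]), np.float64(2.8283073714870706))
tape side 0.7 [216.3 273.2] [610.6 329.7   0.3]
tape top 0.65 [276.8 241. ] [384.7  52.4  35.9]
tape top 0.62 [200.2 177.4] [610.  328.6  -8.2]
  tri (array([ 544. ,   88.7, -213. ]), np.float64(299.8258754544907))
loupe side 0.66 [302.8 225.3] [388.1  70.4   9.6]
loupe top 0.54 [279.3 240.8] [385.7  43.8  34.3]
loupe top 0.15 [244.9 182.5] [580.5 165.1  61.5]
  tri (array([389.7,  41.5, -13.3]), np.float64(1.4832167376743808))
clip side 0.41 [280.3 271.9] [426.4 300.   11.7]
clip top 0.67 [198.9 177.7] [606.  331.4   5.2]
clip top 0.4 [209.2 225.5] [433.4 284.9  32.3]
  tri (array([506.4, 326. ,  59.7]), np.float64(172.84125905593842))
```

Run:
```python
import cv2
for n in('side','top'):
    im=cv2.imread(f'pics/{n}0.png'); 
    c=im[120:320,170:400] if n=='side' else im[110:270,170:400]
    cv2.imwrite(f'pics/{n}0z.png',cv2.resize(c,None,fx=3.4,fy=2.95 if n=='side' else 3.4,interpolation=cv2.INTER_CUBIC))
```

```text
(no output)
```

View pics/side0.png

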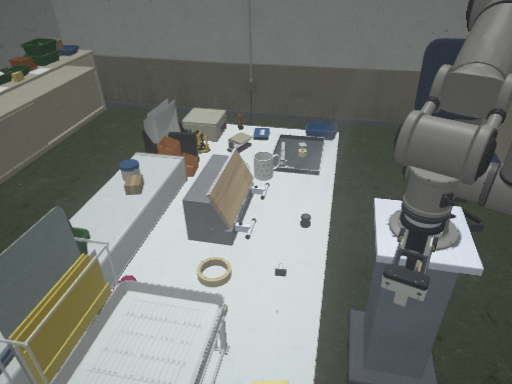

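View pics/top0.png

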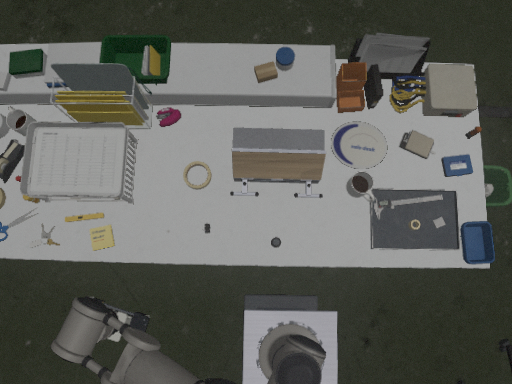

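View pics/side0z.png

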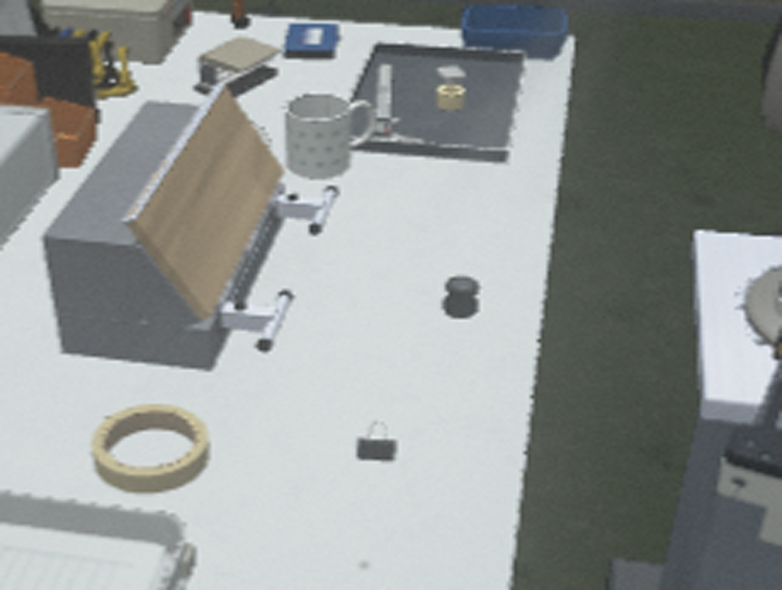

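View pics/top0z.png

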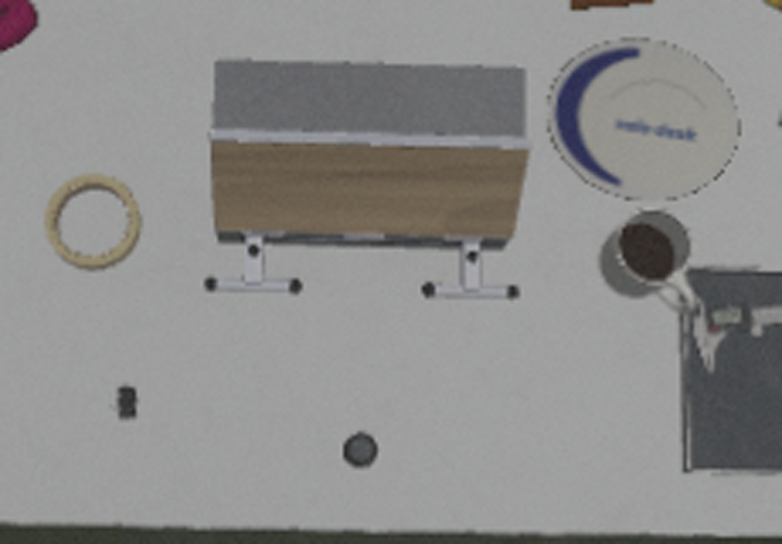

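```bash
cat > st.py <<'E'
from h import *
np.set_printoptions(precision=1,suppress=True)
o=bot.get_obs(); Rm=R.from_euler('xyz',o['tcp_rot']).as_matrix()
print(o['time'],o['tool_pos'],'\n',np.round(Rm,3),'\nF',o['contact_force'],'q',np.round(o['joint_positions'],2),'w',o['grip_width'])
E
python3 - <<'E'
import runpy; runpy.run_path('st.py')
from h import *
np.set_printoptions(precision=1,suppress=True)
T=[(231.8,193.5),(256.8,194.1),(296.2,195.3),(320.9,195.9)]
S=[(247.9,236.9),(254.1,220.3),(262.9,197.3),(267.4,184.7)]
P=[]
for t,s in zip(T,S):
    p,e=tri(ray('side',s),ray('top',t)); P.append(p); print(p,e, atz('top',t,48),atz('side',s,48))
Q=[atz('top',t,48) for t in T]
print('L',(Q[0]+Q[1])/2,'R',(Q[2]+Q[3])/2)
d=np.array(Q[0])-Q[3]; print('yaw',np.arctan2(-d[0],d[1]))
for nm,a,b in [('edge',(211,134),(527,145)),('lowfront',(217,238),(512,245)),('back',(216,61),(525,69))]:
    for z in (158,190,60):
        A=atz('top',(170+a[0]/3.4,110+a[1]/3.4),z);B=atz('top',(170+b[0]/3.4,110+b[1]/3.4),z)
        d=A-B; print(nm,z,A,B,'yaw',np.arctan2(-d[0],d[1]),np.linalg.norm(d))
E
```

```text
1.1 [142.  505.5 226.8] 
 [[ 0.   0.3  1. ]
 [ 0.   1.  -0.3]
 [-1.   0.   0. ]] 
F [-1.   0.  -0.5] q [ 1.1  0.3  1.5  0.   1.3 -0.1] w 91.57092434784583
[543.1 209.5  49.4] 0.781436555352517 [543.7 209.6  48. ] [543.1 207.9  48. ]
[542.8 123.5  48.6] 0.9189411524777585 [543.3 123.6  48. ] [542.5 122.9  48. ]
[541.2 -12.   48.4] 1.1072321314365272 [541.8 -12.   48. ] [540.7 -12.4  48. ]
[541.2 -97.2  47.6] 0.5027051452803043 [541.3 -97.1  48. ] [540.8 -96.6  48. ]
L [543.5 166.6  48. ] R [541.6 -54.5  48. ]
yaw -0.0077531291511646295
edge 158 [670.  206.4 158. ] [665.3 -95.9 158. ] yaw -0.015470256462789092 302.31101372797286
edge 190 [661.1 204.4 190. ] [656.5 -90.9 190. ] yaw -0.01547025646278898 295.34469658546294
edge 60 [697.3 212.7  60. ] [ 692.3 -110.9   60. ] yaw -0.015470256462789031 323.6453599769094
lowfront 158 [568.6 197.7 158. ] [567.4 -80.7 158. ] yaw -0.00435898249792953 278.36271923163514
lowfront 190 [562.  195.8 190. ] [560.9 -76.1 190. ] yaw -0.004358982497929729 271.9482556667584
lowfront 60 [588.8 203.3  60. ] [587.5 -94.7  60. ] yaw -0.004358982497929457 298.0070138990699
back 158 [743.1 203.9 158. ] [741.3 -94.8 158. ] yaw -0.006014979785403097 298.6429177826121
back 190 [732.5 201.9 190. ] [730.7 -89.9 190. ] yaw -0.006014979785403492 291.7611265703667
back 60 [775.5 210.   60. ] [ 773.6 -109.7   60. ] yaw -0.006014979785403459 319.7184033701138
```

```bash
cat > go.py <<'E'
import sys
from h import *
np.set_printoptions(precision=2,suppress=True)
o=bot.get_obs(); Rm=R.from_euler('xyz',o['tcp_rot']).as_matrix()
c=np.array([float(v) for v in sys.argv[1:4]])
print('t',o['time'],'pos',o['tool_pos'],'F',o['contact_force'],'w',o['grip_width'])
print('turn',np.arctan2(0.008,1)-np.arctan2(Rm[0,1],Rm[1,1]),'shift cm',Rm.T@(c-o['tool_pos'])/10)
E
python3 go.py 563 166.6 130
python3 -m handwheel '[[[0,0,0,-0.1],[0,0,0,-0.1],[0,0,0,-0.08]]]' 0.45; python3 go.py 563 166.6 130
```

```text
t 1.1 pos [141.95 505.46 226.76] F [-1.02  0.02 -0.49] w 91.57092434784583
turn -0.265815130555276 shift cm [  9.67 -21.24  49.7 ]
time: 1.35
tool_pos: [141.9, 505.5, 226.7]
tcp_rot: [1.246, 1.571, 1.257]
contact_force: [-0.7, 0.8, 0.3]
grip_width: 76.4
t 1.35 pos [141.93 505.46 226.73] F [-0.69  0.76  0.26] w 76.43720281195523
turn 0.01919609264174893 shift cm [  9.67 -34.36  41.72]
```

```bash
python3 -m handwheel '[[[0,-2.4,2.9,0],[0,-2.4,2.9,0],[0,-2.4,2.9,0],[0,-2.4,2.9,0],[0,-2.4,2.9,0],[0,-2.4,2.9,0],[0,-2.4,2.9,0],[0,-2.4,2.9,0]]]'; python3 go.py 563 166.6 130
```

```text
time: 2.02
tool_pos: [376.3, 313.5, 226.9]
tcp_rot: [0.765, 1.57, 0.771]
contact_force: [0.4, 1.1, 0.4]
grip_width: 41.4
t 2.0167 pos [376.32 313.54 226.94] F [0.43 1.13 0.43] w 41.397212782842196
turn 0.014226668370445254 shift cm [  9.7  -14.81  18.57]
```

```bash
python3 -m handwheel '[[[0,-2.4,2.9,0.01],[0,-2.4,2.9,0],[0,-2.4,2.9,0],[0,-2.4,2.9,0],[0,-2.4,2.9,0],[0,-2.0,2.5,0],[0,-0.5,1,0],[0,0,0,0]]]'; python3 go.py 563 166.6 130
```

```text
time: 2.68
tool_pos: [556.7, 167.6, 226.1]
tcp_rot: [-0.948, 1.571, -0.955]
contact_force: [-1.8, -0.7, -0.5]
grip_width: 41.2
t 2.6833 pos [556.71 167.63 226.1 ] F [-1.75 -0.72 -0.55] w 41.21826464383995
turn 0.0008015347886647529 shift cm [ 9.61 -0.1   0.63]
```

```bash
python3 -m handwheel '[[[3,-0.1,0.6,0],[3,0,0,0],[3,0,0,0],[2.5,0,0,0],[0,0,0,0],[0,0,0,0]]]'; python3 go.py 563 166.6 46
python3 - <<'E'
from h import *
for n,b in (('side',(120,320,170,400)),('top',(110,270,170,400))):
    im,d=cap(n); cv2.imwrite(f'pics/{n}1.png',cv2.resize(im[b[0]:b[1],b[2]:b[3]],None,fx=3,fy=3,interpolation=cv2.INTER_CUBIC)[:,:,::-1])
E
```

```text
time: 3.18
tool_pos: [559.4, 169.4, 111.3]
tcp_rot: [-3.1, 1.568, -3.103]
contact_force: [0.6, 0.4, -0.3]
grip_width: 41.4
t 3.1833 pos [559.39 169.43 111.28] F [ 0.58  0.42 -0.31] w 41.42829143616588
turn 0.0053525986042613815 shift cm [ 6.53 -0.28  0.38]
```

View pics/side1.png

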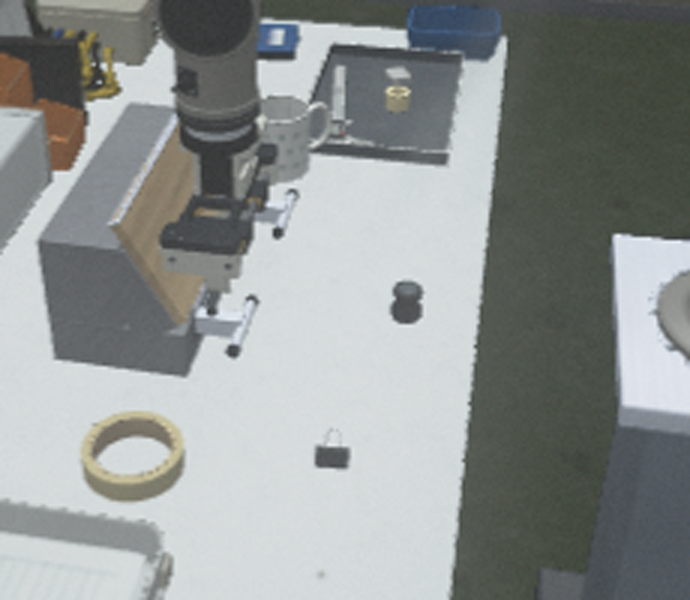

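View pics/top1.png

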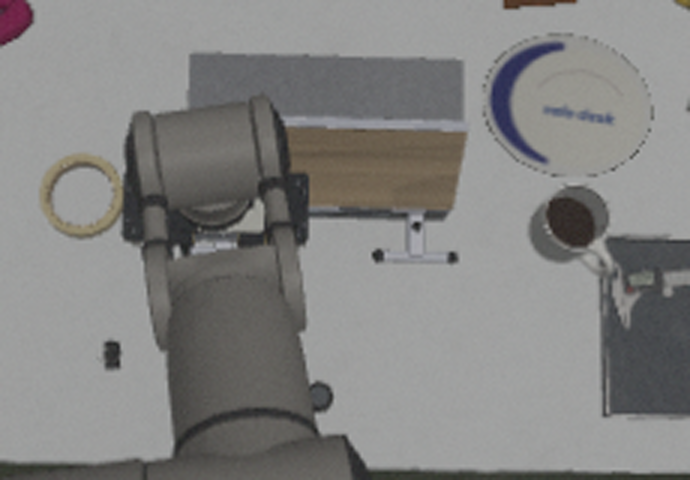

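Run:
```python
from h import *
np.set_printoptions(precision=1,suppress=True)
def aty(px,y):
    p,u=ray('side',px);return p+u*(y-p[1])/u[1]
for px,y in [((165,262),262),((242,292),262),((165,228),262),((246,235),262),((212,310),205),((222,290),205),((205,310),205)]:
    print(px,aty((170+px[0]/3,120+px[1]/3),y))
```

```text
(165, 262) [591.4 262.  192. ]
(242, 292) [518.7 262.  167.4]
(165, 228) [588.9 262.  230.5]
(246, 235) [513.3 262.  232.4]
(212, 310) [564.8 205.   95.5]
(222, 290) [553.4 205.  122.4]
(205, 310) [572.2 205.   94.4]
```

```bash
python3 -m handwheel '[[[1,-0.25,0.3,0.005],[1,0,0,0],[1,0,0,0],[0.5,0,0,0],[0.5,0,0,0],[0,0,0,0]]]'; python3 go.py 563 166.6 46
```

```text
time: 3.78
tool_pos: [563.0, 165.8, 70.3]
tcp_rot: [-3.016, 1.568, -3.025]
contact_force: [-0.0, -1.2, -1.2]
grip_width: 41.5
t 3.7833 pos [563.04 165.83  70.31] F [-0.01 -1.23 -1.2 ] w 41.54763256021559
turn -0.0009205245018731375 shift cm [2.43 0.08 0.  ]
```

```bash
python3 -m handwheel '[[[0.6,0.05,0,0],[0.6,0,0,0],[0.6,0,0,0],[0,0,0,0]]]'; python3 -m handwheel '[[[0.5,0,0,0],[0,0,0,0]]]';  python3 go.py 563 166.6 46
```

```text
time: 4.12
tool_pos: [563.0, 166.4, 52.3]
tcp_rot: [-3.01, 1.569, -3.019]
contact_force: [-0.3, 0.7, 0.2]
grip_width: 41.2
time: 4.28
tool_pos: [563.4, 166.4, 48.0]
tcp_rot: [-3.023, 1.57, -3.031]
contact_force: [-0.2, 0.0, 0.3]
grip_width: 41.0
t 4.2833 pos [563.44 166.44  47.95] F [-0.22  0.    0.26] w 40.97598024749407
turn -0.0007639199382718821 shift cm [ 0.2   0.02 -0.04]
```

```bash
python3 -m handwheel '[[[0.4,0,-0.3,0],[0,0,-0.5,0],[0,0,-0.5,0],[0,0,0,0]]]';python3 -m handwheel '[[[0.3,0,-1,0],[0,0,-1,0],[0,0,-1,0],[0,0,-1,0]]]'; python3 go.py 461 166.6 44
```

```text
time: 4.62
tool_pos: [549.8, 166.6, 44.8]
tcp_rot: [-3.025, 1.57, -3.033]
contact_force: [-0.2, -0.6, -0.4]
grip_width: 41.3
time: 4.95
tool_pos: [511.2, 167.0, 42.3]
tcp_rot: [0.151, 1.568, 0.142]
contact_force: [2.2, -0.1, 0.0]
grip_width: 41.4
t 4.95 pos [511.17 167.02  42.32] F [ 2.19 -0.12  0.01] w 41.42675232262485
turn -0.000722344517465898 shift cm [-0.18 -0.09 -5.02]
```

```bash
python3 -m handwheel '[[[0,0,-1,0],[0,0,-1,0],[0,0,-0.8,0],[0,0,-0.5,0],[0,0,0,0]]]';python3 -m handwheel '[[[0,0,-0.4,0],[0,0,-0.4,0],[0,0,0,0]]]'; python3 go.py 461 166.6 44
```

```text
time: 5.37
tool_pos: [476.9, 167.3, 42.0]
tcp_rot: [3.072, 1.57, 3.064]
contact_force: [-0.2, 0.3, 0.1]
grip_width: 41.2
time: 5.62
tool_pos: [469.4, 167.4, 41.8]
tcp_rot: [2.679, 1.571, 2.67]
contact_force: [0.8, 0.4, 0.8]
grip_width: 41.1
t 5.6167 pos [469.39 167.37  41.78] F [0.84 0.41 0.82] w 41.076068173127524
turn -0.0007815641951513831 shift cm [-0.22 -0.08 -0.84]
```

```bash
for i in 1 ; do python3 -m handwheel '[[[0,0,-0.3,0],[0,0,-0.3,0]]]'; python3 -m handwheel '[[[0,0,-0.3,0],[0,0,0,0]]]'; python3 -m handwheel '[[[0,0,-0.3,0],[0,0,0,0]]]'; done | grep -E 'pos|force'
```

```text
tool_pos: [466.9, 167.5, 42.1]
contact_force: [16.9, -2.9, -10.4]
tool_pos: [466.9, 167.5, 42.5]
contact_force: [19.6, -2.0, -11.4]
tool_pos: [466.8, 167.6, 42.9]
contact_force: [26.3, -2.3, -16.3]
```

```bash
python3 -m handwheel '[[[0,0,0.8,0],[0,0,0.8,0],[0,0,0,0]]]'; python3 -m handwheel '[[[-3,0,0,0],[-4,0,0,0],[-4,0,0,0],[-1,0,0,0],[0,0,0,0]]]'|grep -E 'pos|force'
python3 - <<'E'
from h import *
for n,b in (('side',(120,320,170,400)),('top',(110,270,170,400))):
    im,d=cap(n,n+'2f.png'); cv2.imwrite(f'pics/{n}2.png',cv2.resize(im[b[0]:b[1],b[2]:b[3]],None,fx=3,fy=3,interpolation=cv2.INTER_CUBIC)[:,:,::-1])
E
```

```text
time: 6.37
tool_pos: [474.4, 167.2, 41.4]
tcp_rot: [3.071, 1.57, 3.062]
contact_force: [0.2, -1.0, 0.4]
grip_width: 41.3
tool_pos: [474.7, 167.8, 164.9]
contact_force: [-0.6, -1.0, 0.5]
```

View pics/side2.png

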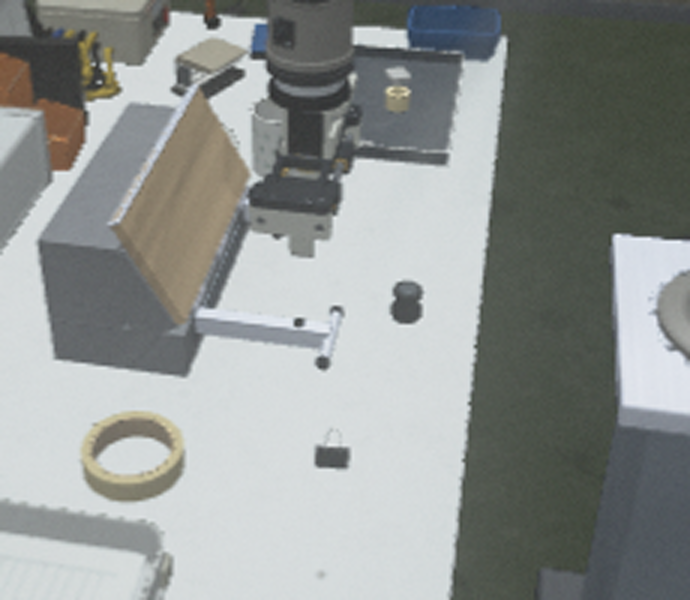

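View pics/top2.png

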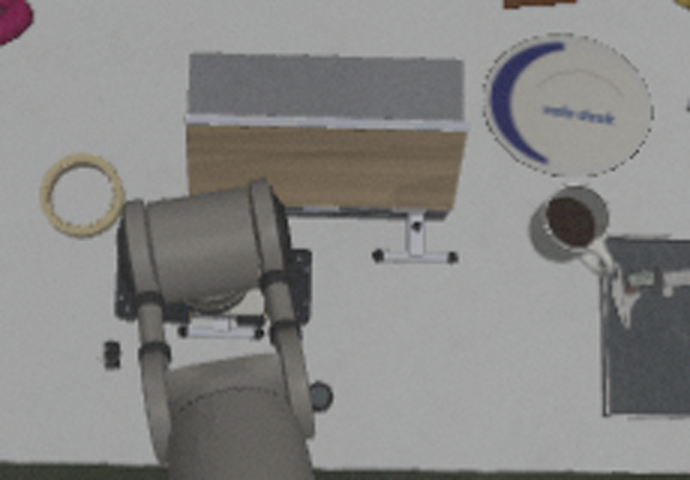

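The left support is out: its caps are at (183,332) and (258,334) in the top crop, and (322,363) and (337,311) in the side crop. The right one is still in, and nothing else has moved.

```bash
python3 - <<'E'
from h import *
np.set_printoptions(precision=1,suppress=True)
for t,s in [((183,332),(322,363)),((258,334),(337,311))]:
    t=(170+t[0]/3,110+t[1]/3);s=(170+s[0]/3,120+s[1]/3)
    print(tri(ray('side',s),ray('top',t)),atz('top',t,48))
E
python3 go.py 474 -54 165
```

```text
(array([450.4, 209.6,  47.9]), np.float64(1.1059173878791422)) [449.9 209.5  48. ]
(array([449.2, 124.4,  49.1]), np.float64(0.17390479510195125)) [449.3 124.4  48. ]
t 6.8833 pos [472.73 167.28 161.22] F [ 0.59 -0.36  0.72] w 41.45917083676889
turn -0.0005711385205915357 shift cm [ -0.38 -22.13   0.32]
```

```bash
python3 -m handwheel '[[[0,-3.2,1.3,0],[0,-3.2,1.3,0],[0,-3.2,1.3,0],[0,-3.2,1.3,0],[0,-3.2,1.3,0],[0,-3.2,1.3,0],[0,-3,1,0],[0,0,0,0]]]' | grep -E 'pos|force'; python3 go.py 561.5 -54.5 100
```

```text
tool_pos: [560.0, -60.3, 159.1]
contact_force: [0.4, 0.2, 0.9]
t 7.55 pos [560.01 -60.34 159.08] F [0.39 0.15 0.94] w 41.302430168069364
turn -0.005141339963482724 shift cm [5.91 0.59 0.16]
```

```bash
python3 -m handwheel '[[[2,0.5,0.1,-0.005],[2,0,0,0],[2,0,0,0],[0,0,0,0],[0,0,0,0]]]' | grep -E 'pos|force'; python3 go.py 561.5 -54.5 46
```

```text
tool_pos: [559.1, -49.6, 99.6]
contact_force: [0.3, -0.3, -0.6]
t 7.9667 pos [559.09 -49.61  99.64] F [ 0.31 -0.28 -0.58] w 41.28362626609216
turn 0.004553007953655079 shift cm [ 5.36 -0.5   0.27]
```

```bash
python3 -m handwheel '[[[0.6,-0.5,0.25,0.004],[1,0,0,0],[1,0,0,0],[0.6,0,0,0],[0,0,0,0]]]' | grep -E 'pos|force'; python3 go.py 561.5 -54.5 45
```

```text
tool_pos: [562.3, -55.3, 68.0]
contact_force: [-0.5, 0.4, -0.6]
t 8.3833 pos [562.31 -55.26  68.03] F [-0.48  0.42 -0.61] w 41.38909651692637
turn 4.807249441980167e-05 shift cm [ 2.3   0.07 -0.08]
```

```bash
python3 -m handwheel '[[[0.6,0.05,0,0],[0.6,0,0,0],[0.6,0,0,0],[0.4,0,0,0],[0,0,0,0]]]' | grep -E 'pos|force'; python3 -m handwheel '[[[0,0,-0.5,0],[0,0,-0.8,0],[0,0,-1,0],[0,0,-1,0],[0,0,-1,0],[0,0,-1,0],[0,0,-1,0],[0,0,-1,0]]]' | grep -E 'pos|force'; python3 go.py 465 -54.5 45
```

```text
tool_pos: [562.8, -54.8, 46.6]
contact_force: [-0.6, -0.3, -0.8]
tool_pos: [490.3, -54.6, 48.3]
contact_force: [3.9, -0.0, -2.2]
t 9.4667 pos [490.3  -54.55  48.29] F [ 3.88 -0.01 -2.24] w 41.41483355371937
turn 5.2311572567543055e-05 shift cm [ 0.32 -0.01 -2.53]
```

```bash
python3 -m handwheel '[[[0.2,0,-0.8,0],[0.2,0,-0.5,0],[0,0,-0.3,0],[0,0,0,0]]]' | grep -E 'pos|force'; python3 -m handwheel '[[[0,0,-0.3,0],[0,0,-0.3,0]]]' | grep -E 'pos|force';python3 -m handwheel '[[[0,0,-0.2,0],[0,0,0,0]]]' | grep -E 'pos|force'
```

```text
tool_pos: [473.8, -54.3, 43.8]
contact_force: [0.9, 0.2, 0.2]
tool_pos: [468.8, -54.3, 43.7]
contact_force: [2.5, -0.7, 1.3]
tool_pos: [466.1, -54.2, 43.7]
contact_force: [1.1, 1.0, 1.9]
```

```bash
python3 -m handwheel '[[[0,0,-0.2,0],[0,0,0,0]]]' | grep -E 'pos|force'; python3 -m handwheel '[[[0,0,-0.2,0],[0,0,0,0]]]' | grep -E 'pos|force';python3 -m handwheel '[[[0,0,-0.2,0],[0,0,0,0]]]' | grep -E 'pos|force'
```

```text
tool_pos: [465.5, -54.3, 43.8]
contact_force: [5.6, 0.9, -1.3]
tool_pos: [465.4, -54.4, 44.0]
contact_force: [12.4, 2.7, -6.7]
tool_pos: [465.2, -54.5, 44.3]
contact_force: [17.0, 4.7, -9.3]
```

```bash
python3 -m handwheel '[[[0,0,0.7,0],[0,0,0.7,0],[0,0,0,0],[-3,0,0,0],[-4,0,0,0],[-4,0,0,0],[-4,0,0,0],[-4,0,0,0]]]'| grep -E 'pos|force'; python3 go.py 676 56 235
python3 - <<'E'
from h import *
for n,b in (('side',(120,320,170,400)),('top',(110,270,170,400))):
    im,d=cap(n,n+'3f.png'); cv2.imwrite(f'pics/{n}3.png',cv2.resize(im[b[0]:b[1],b[2]:b[3]],None,fx=3,fy=3,interpolation=cv2.INTER_CUBIC)[:,:,::-1])
E
```

```text
tool_pos: [473.0, -54.1, 235.3]
contact_force: [0.7, -0.2, -0.1]
t 11.3 pos [473.04 -54.1  235.26] F [ 0.73 -0.22 -0.13] w 41.600126703182696
turn 0.0001496822007609061 shift cm [-0.01 11.17 20.21]
```

View pics/side3.png

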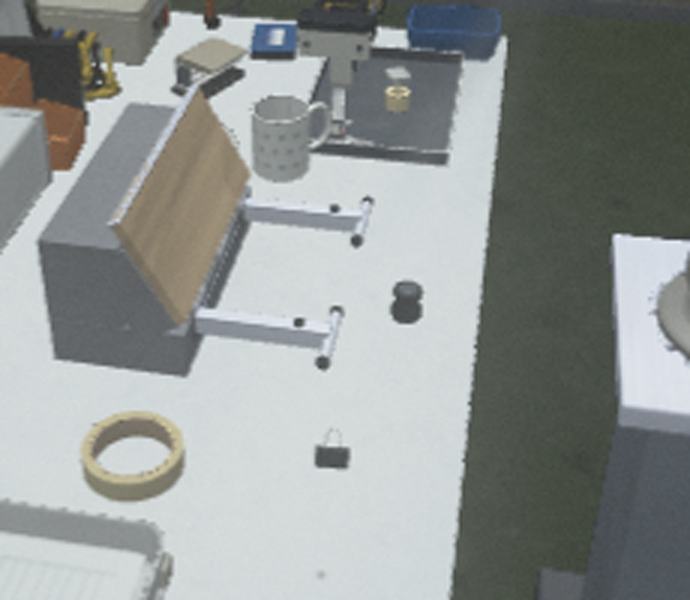

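View pics/top3.png

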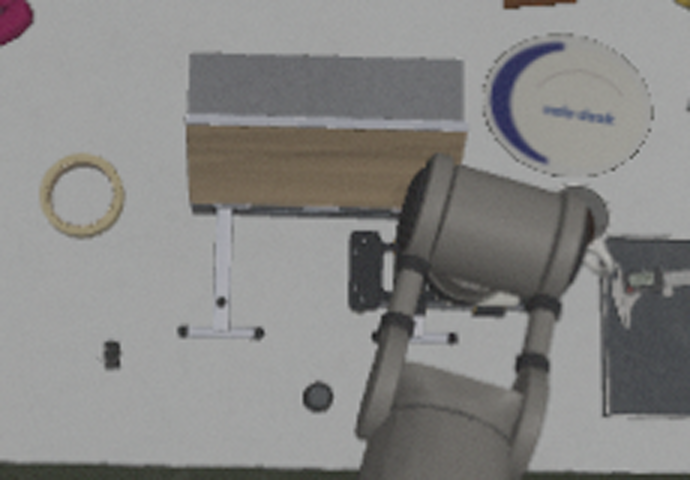

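Both supports are out: the right caps are at (357,241) and (368,202) in the side crop, mirroring the left. The mug, tape, loupe and clip are unmoved. Next I measure the flap edge.

```bash
python3 - <<'E'
from h import *
np.set_printoptions(precision=1,suppress=True)
for t,s in [((187,120),(115,222)),((465,127),(196,92))]:
    t=(170+t[0]/3,110+t[1]/3);s=(170+s[0]/3,120+s[1]/3)
    print(tri(ray('side',s),ray('top',t)))
E
python3 -m handwheel '[[[0,2.2,3.4,0],[0,2.2,3.4,0],[0,2.2,3.4,0],[0,2.2,3.4,0],[0,1.4,3.4,0],[0,1,3,0],[0,0,0,0],[0,0,0,0]]]'| grep -E 'pos|force'; python3 go.py 676 56 172
```

```text
(array([659.2, 203.5, 189.7]), np.float64(0.015907116804470666))
(array([657.9, -92.6, 180.9]), np.float64(4.116230476226631))
tool_pos: [675.1, 56.6, 230.4]
contact_force: [-0.2, -0.7, 0.8]
t 12.0667 pos [675.07  56.61 230.36] F [-0.18 -0.66  0.77] w 41.390841393918755
turn 0.001200102213436108 shift cm [ 5.84 -0.06  0.12]
```

```bash
python3 -m handwheel '[[[0,0,0.5,0],[0.8,0,0,0],[1.2,0,0,0],[1.2,0,0,0],[1.2,0,0,0],[0.8,0,0,0],[0,0,0,0]]]'| grep -E 'pos|force'; python3 go.py 680 56 174
```

```text
tool_pos: [678.7, 55.5, 179.8]
contact_force: [0.7, -0.6, -1.4]
t 12.65 pos [678.67  55.54 179.82] F [ 0.71 -0.63 -1.35] w 41.17822127034163
turn -0.0005785497405987709 shift cm [0.58 0.05 0.13]
```

```bash
python3 -m handwheel '[[[0.2,0,-0.6,0],[0,0,-0.6,0],[0,0,-0.8,0],[0,0,-0.8,0],[0,0,-0.8,0],[0,0,-0.8,0],[0,0,-0.8,0]]]'| grep -E 'pos|force'; python3 go.py 610 56 181
```

```text
tool_pos: [629.8, 56.1, 182.3]
contact_force: [4.7, 0.3, 2.8]
t 13.2333 pos [629.84  56.06 182.34] F [4.74 0.3  2.82] w 41.33016426633257
turn -0.00025310260233447554 shift cm [ 0.12 -0.02 -1.99]
```

Contact is as expected: about 0.45 N m over 0.12 m gives roughly 4 N. I follow the arc.

```bash
python3 -m handwheel '[[[0,0,-0.8,0],[0,0,-0.8,0],[0,0,-0.8,0],[0.1,0,-0.8,0],[0.1,0,-0.8,0],[0.2,0,-0.8,0],[0.3,0,-0.8,0]]]'| grep -E 'pos|force'; python3 go.py 565 56 174
```

```text
tool_pos: [573.6, 56.6, 175.1]
contact_force: [2.7, -0.4, 3.3]
t 13.8167 pos [573.59  56.56 175.12] F [ 2.66 -0.39  3.31] w 41.310975380228236
turn -0.0002710529315614902 shift cm [ 0.11 -0.06 -0.86]
```

```bash
python3 -m handwheel '[[[0.2,0,-0.8,0],[0.3,0,-0.8,0],[0.5,0,-0.8,0],[0.6,0,-0.8,0],[0.6,0,-0.8,0],[0.8,0,-0.7,0]]]'| grep -E 'pos|force'; python3 go.py 515 56 137
```

```text
tool_pos: [525.9, 57.0, 144.6]
contact_force: [0.9, 1.0, 4.1]
t 14.3167 pos [525.9   57.01 144.55] F [0.9  1.01 4.13] w 41.44128423198017
turn -0.00010482599306497857 shift cm [ 0.75 -0.11 -1.09]
```

```bash
python3 -m handwheel '[[[0.8,0,-0.7,0],[0.8,0,-0.6,0],[0.9,0,-0.5,0],[0.9,0,-0.4,0],[0.8,0,-0.3,0],[0.6,0,-0.2,0]]]'| grep -E 'pos|force'; python3 go.py 492 56 80
python3 - <<'E'
from h import *
for n,b in (('side',(120,320,170,400)),('top',(110,270,170,400))):
    im,d=cap(n,n+'4f.png'); cv2.imwrite(f'pics/{n}4.png',cv2.resize(im[b[0]:b[1],b[2]:b[3]],None,fx=3,fy=3,interpolation=cv2.INTER_CUBIC)[:,:,::-1])
E
```

```text
tool_pos: [498.1, 57.3, 94.9]
contact_force: [-0.3, -0.0, 2.3]
t 14.8167 pos [498.08  57.31  94.94] F [-0.33 -0.01  2.25] w 41.14593459568934
turn 3.253882726345775e-05 shift cm [ 1.49 -0.14 -0.61]
```

View pics/side4.png

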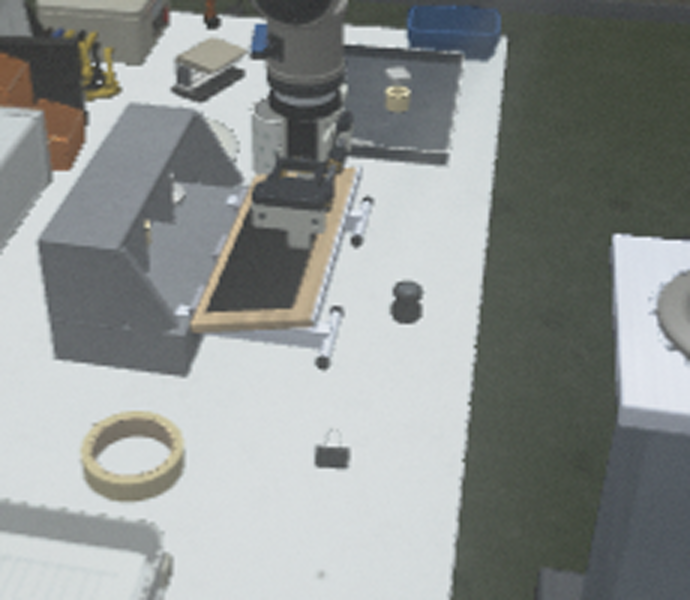

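The flap is nearly down on the supports and the supports are still out. I press slowly.

```bash
python3 -m handwheel '[[[0.5,0,-0.2,0],[0.5,0,-0.1,0],[0.3,0,0,0],[0.3,0,0,0]]]'| grep -E 'pos|force'; python3 -m handwheel '[[[0.2,0,0,0],[0.2,0,0,0]]]'| grep -E 'pos|force'; python3 -m handwheel '[[[0.15,0,0,0],[0,0,0,0]]]'| grep -E 'pos|force'; python3 -m handwheel '[[[0.15,0,0,0],[0,0,0,0]]]'| grep -E 'pos|force'
```

```text
tool_pos: [495.3, 57.5, 78.4]
contact_force: [-0.5, 0.5, 2.1]
tool_pos: [494.9, 57.5, 74.4]
contact_force: [-1.9, -1.5, 3.3]
tool_pos: [494.9, 57.5, 72.9]
contact_force: [0.3, -0.2, 0.3]
tool_pos: [495.1, 57.6, 72.2]
contact_force: [-3.4, -0.1, 8.9]
```

```bash
python3 -m handwheel '[[[0.15,0,0,0],[0,0,0,0]]]'| grep -E 'pos|force'; python3 -m handwheel '[[[0.15,0,0,0],[0,0,0,0]]]'| grep -E 'pos|force'
```

```text
tool_pos: [495.2, 57.6, 72.1]
contact_force: [-8.4, -0.9, 21.5]
tool_pos: [495.2, 57.6, 72.0]
contact_force: [-11.9, -1.2, 34.6]
```

```bash
python3 -m handwheel '[[[-0.3,0,0,0],[-0.4,0,0,0],[0,0,0,0]]]'| grep -E 'pos|force'; python3 -m handwheel '[[[-2,0,0,0],[-4,0,0,0],[-4,0,0,0],[-4,0,0,0],[-4,0,-2,0],[0,0,-4,0],[0,0,-3,0],[0,0,0,0]]]'| grep -E 'pos|force'
python3 - <<'E'
from h import *
for n,b in (('side',(120,320,170,400)),('top',(110,270,170,400))):
    im,d=cap(n,n+'5f.png'); cv2.imwrite(f'pics/{n}5.png',cv2.resize(im[b[0]:b[1],b[2]:b[3]],None,fx=3,fy=3,interpolation=cv2.INTER_CUBIC)[:,:,::-1]); np.save(n+'5.npy',d)
E
```

```text
tool_pos: [495.8, 57.6, 76.3]
contact_force: [0.4, 0.5, -0.1]
tool_pos: [402.0, 58.7, 252.9]
contact_force: [0.7, 0.5, -0.4]
```

View pics/side5.png

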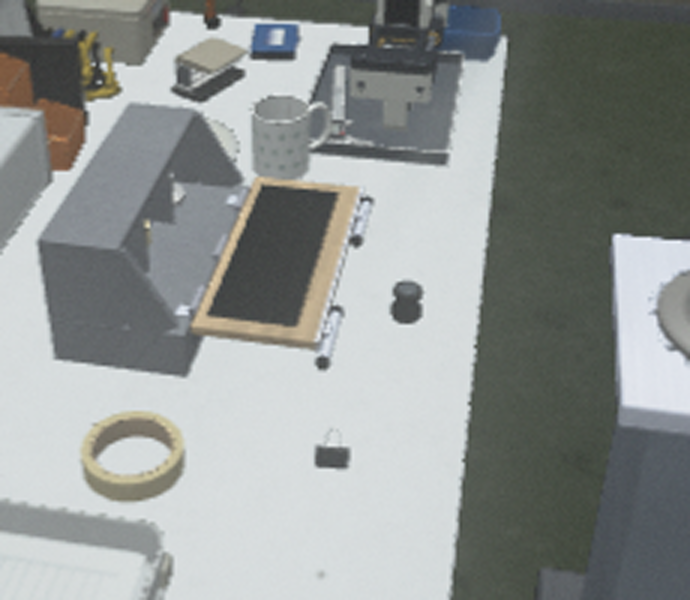

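View pics/top5.png

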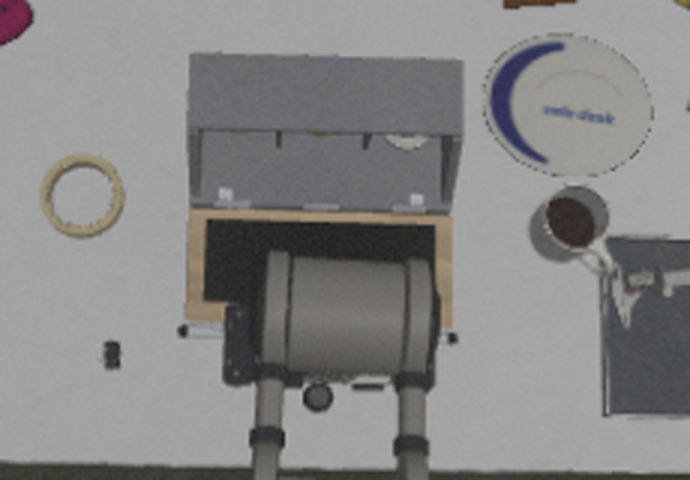

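```bash
python3 -m handwheel '[[[0,0,0,0],[0,0,0,0],[0,0,0,0],[0,0,0,0],[0,0,0,0],[0,0,0,0]]]'| grep -E 'time|pos'
python3 - <<'E'
from h import *
np.set_printoptions(precision=2,suppress=True)
for k in range(2):
    d=np.load('side5.npy') if k==0 else cap('side','side6.png')[1]
    def pl(poly,name):
        m=np.zeros(d.shape,np.uint8); cv2.fillPoly(m,[np.array([(170+x/3,120+y/3) for x,y in poly]).round().astype(np.int32)],1)
        P=np.array([atd('side',(x,y),d) for y,x in zip(*np.nonzero(m)) if d[y,x]>0])
        c=np.median(P,0);A=np.c_[P[:,:2]-c[:2],np.ones(len(P))]
        w=np.ones(len(P),bool)
        for _ in range(5):
            s=np.linalg.lstsq(A[w],P[w,2],rcond=None)[0]; r=P[:,2]-A@s; w=abs(r)<3*max(r[w].std(),.5)
        print(name,len(P),'centre',c[:2],'slope deg',np.degrees(np.arctan(s[:2])),'z',s[2],'rms',r[w].std())
    pl([(262,192),(335,197),(296,318),(220,312)],'flap')
    pl([(380,330),(440,330),(430,500),(360,500)],'desk')
E
```

```text
time: 17.6
tool_pos: [406.8, 58.2, 252.7]
flap 1110 centre [524.69  70.02] slope deg [0.05 0.04] z 73.62848750260063 rms 1.531502257506934
desk 1298 centre [365.95 224.98] slope deg [0.14 0.11] z 0.8397976787950953 rms 1.6162790131505338
flap 1110 centre [524.89  70.55] slope deg [-0.01  0.08] z 73.61593050319644 rms 1.4957240423557485
desk 1297 centre [365.96 223.6 ] slope deg [-0.18  0.04] z 0.7983830570074473 rms 1.5476639586184473
```

```bash
python3 -c "
from plant import bot
print(bot.close_job())"
```

```text
the job is handed in; nothing more can be done
None
```

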